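# Load a vial rack into the crowded sample-cooler drawer

## Robot

A 6-joint arm with a two-finger parallel gripper is mounted at the origin on the work surface. World frame = base frame: x ahead of the robot, y to its left, z up, the work surface at z = 0. Lengths are in m, angles in rad, forces in N, time in s.
With the tool pointing down it reaches from about 0.275 to 0.75 m from the base axis. Payload 10.2 kg.
Tool frame: the origin (TCP) lies at the very end of the fingers, on their centre line; the grasp point (between the pads) lies 19 mm behind it; z points along the fingers, y is the line along which they close (so a half turn about z gives the same grasp; the last joint's range is limited). The gripper opens to 85 mm and grips with 20 to 120 N. Pads are 22 mm wide; open, the fingers measure 114 mm over their backs; the gripper's body (76 mm by 85 mm) begins 54 mm behind the grasp point. The pads swing forward as they close: fully open they stand 13 mm farther back than shut.
Start: joints at [-1.502, 0.313, 1.498, -0, 1.331, -0.223], TCP at [0.151, -0.503, 0.231] pointing down, gripper open.
Joint ranges: [-2.94, 2.94], [-0.97, 2.17], [0.19, 2.56], [-1.23, 4.37], [0.02, 3.11], [-2.88, 2.88]. Speed limits (rad/s): [2.39, 2.39, 3.01, 3.14, 3.14, 3.14].

## Interface

Orientations are given as a unit quaternion [w, x, y, z].
In Python, from workcell import * gives the robot as it stands.
- The arm moves only by the tool apply_moves, never from a script. Its argument "steps" is a list that holds one entry, the list of rows, each a list of 6 numbers: the shift along the tool's x, y, z as a fraction of full scale, then the turn, a rotation vector about the tool's x, y, z as a fraction of full scale. In form: [[[dx, dy, dz, rx, ry, rz], ...]]. A call has 1 to 20 rows; each row is the pose to reach, as a shift and turn from the pose commanded when the call began, along the tool's axes at that moment; what a row does not reach only later rows make up. Full scale, the value 1, is 0.25 m for a shift and pi/2 rad for a turn. A row lasts 1/12 s, in which the tool goes at most 41.7 mm and 7.16 degrees, less where a joint would pass 70% of its speed; a pose out of reach is approached as far as the arm can. A call with a number of a shift or a turn outside -1 to 1 is refused whole. A call with a gripper value outside its range is refused whole. "hand" is the opening, from -1 (shut) to 1 (fully open), set as the call begins (left out, the last holds). The fingers move at their own pace and stop on an object; "grip_force" is the grip in N (left out, the last holds). Time passes only in rows, so rows that repeat a pose let the fingers close. It gives the time, the measured TCP pose, the force, the opening and the grip force at its end, in the units of the state.
- sense(): the state, without advancing time (a new reading comes with each control period).
- get_image(name): name is "scene" or "side" or "wrist"; returns (picture, depth): 384x512x3 uint8, blue, green, red; 384x512 float32, m along the optical axis (not along the pixel's ray), 0 where there is no reading.
- camera_params(name): a dict with "fovy" (degrees; the focal length in pixels is half the picture's height over the tangent of half this angle, whatever the lens; pixels are square), "cx", "cy" (the principal point, pixels), "k1" (the pictures are not rectified: a ray, as slopes to the right and down, at radius r is drawn at 1 + k1 r^2 times it, then the intrinsics apply), "R" (3x3) and "t" (3): a world point X has camera coordinates R X + t. Camera axes: x right, y down, z forward; pixel columns grow to the right and rows downward; lengths in m; the calibration is good to about 2 mm. A picture is of the moment at which its call begins: read the wrist's pose just before it. camera_params takes no time and is no camera call; for the wrist camera it gives the pose at the moment of the call.
- close_job(): hands the job in; it is judged then, once.
Trained networks look in the newest picture that a camera, given by its name, has taken for a name from the list of things; names that differ only in an ending like _2 or _b are one class to them, and where a whole thing is asked for, a point or a joint stands for the part that bears it (a point fixed in the world has none). Each returns a list of dicts, best first, with "p" (0 to 1); they miss things now and then, are a little off and sometimes report something else, mostly with a low value. They report only what shows in the picture. A call takes as long as a camera call.
- look_for(camera, thing): "box" ([left, top, right, bottom] in pixels, round what is visible of it).
- mark_of(camera, thing): "at" ([row, column] in pixels: a listed point, or the origin of a listed thing).
The state is a dict: "clock": time; "joints": joint angles; "joint_vel": joint speeds; "joint_torque": joint torques, N m; "tool_pos": TCP position; "tcp_rot": TCP orientation; "wrist_force": force on the tool from outside, world axes, zero at the start; "moment": the same for the moment, N m; "finger_gap": finger opening in m; "finger_force": force on a finger pad.
Only numpy, scipy, OpenCV 4.12 (cv2) and the standard library are available. Lean on these libraries where they do the work, as an engineer would, in place of code of your own. Each camera call takes 0.05 s, during which the arm holds its last target. There are 200 camera calls.

## Task

Make room in the open cooler drawer by sliding the blue vial rack sideways, without lifting it, up against the left wall of the drawer (your left, over the blue mark). Then load the red vial rack beside it on the right, flat on the drawer floor with its grip fin towards the drawer front; the drawer opens less than the rack is long, so the red rack must go in tilted, far end first under the cooler's roof. Finally push the drawer fully shut without slamming it, leave the other things on the bench alone and never tip the red rack past about 70 degrees.

Things in the scene. Friction and masses are not known exactly. Their poses are not given: they have to be found in the camera images.
- cooler: (all sizes in mm) white sample cooler, fixed to the bench, 220 deep (x) x 250 wide (y) x 140 tall. Origin: centre of its underside; its -x face (110 from the origin) is the front, with the drawer opening; its roof over the drawer has its underside 86 above the bench, so 66 above the drawer floor. +y is its left seen from the robot
- drawer_floor (a point): centre of the aluminium drawer's inner floor, 20 above the bench, axes as the cooler's, moves with it. Inside 150 long (x -75 to +75), 160 wide (y -80 to +80); side and back walls 34 high, 6 thick; grey front panel at x -87 to -75, 186 wide, top 50 above this floor. Left half (+y) of floor and panel top marked blue, right half red
- drawer_pull (a point): middle of the steel bar handle on the drawer front, 110 long along y, 35 out from the panel's outer face, 12 thick or less, 42 above the bench
- drawer (a joint): how far the drawer is out, m: 0 shut (panel's inner face flush with the cooler's front face), 0.105 fully open (stop); slides stiffly (about 3 N) along the cooler's -x and stays where left; starts nearly fully open
- red_rack: red plastic vial rack, 130 long (x), 66 wide (y), 0.15 to 0.35 kg, standing on the bench. Origin: centre of its underside. Tray 24 high; from x -20 to +62 it carries fixed capped vials up to 42 high; at its -x end a grip fin rises from the tray: 30 long (x -63 to -33), 14 thick (y), top 62 above the underside
- red_rack_grip (a point): point to grip on the red rack's fin: 48 towards -x from the rack's origin, 50 above its underside; same axes
- blue_rack: blue vial rack, the same shape and size as the red one, standing on the drawer floor with its fin (-x end) towards the robot and its far end under the cooler's roof. Origin: centre of its underside
- blue_rack_grip (a point): point to grip on the blue rack's fin, as for the red one
- amber_bottle: amber glass solvent bottle, red cap, 76 mm dia x 150 mm tall; bystander, origin at the centre of its underside
- clear_bottle: clear glass bottle, blue cap, 70 mm dia x 130 mm tall; bystander, origin at the centre of its underside
- beaker: glass beaker, 70 mm dia x 85 mm tall; bystander, origin at the centre of its underside
- cap_tray: small yellow divided tray, 100 x 70 x 30 mm tall; bystander, origin at the centre of its underside
- white_jar: white plastic jar, black cap, 64 mm dia x 70 mm tall; bystander, origin at the centre of its underside
- screwdriver: screwdriver with orange handle, 170 mm long, lying; bystander

How it is judged:
By the outcome, as a careful person would: the job done as asked, in the order asked, and still so for the second after the job is handed in, with the robot touching nothing.
It also fails if it takes over 72 s, if anything falls off the work surface, if the arm or the gripper's body presses on something with over 40 N, if the wrist force passes 120 N, or if a joint passes its speed limit or range.

## Working session

There is one attempt and no reset: what is moved stays moved. The work goes in short steps, Python scripts to look and compute and a tool call to move; the robot and the scene stay as the last step left them, time stands still between calls to the robot, and variables do not carry over. Pictures are saved under pics/ and viewed, at most 10 in all, crops included, and the job is handed in when it is done.

Besides the shell and the picture viewer there is one more tool, called after ">>>" in YAML: its name, and indented under it one key for each argument. apply_moves: Moves the arm, as the interface text tells. Its arguments: {"type":"object","properties":{"steps":{"type":"array","items":{"type":"array","items":{"type":"array","items":{"type":"number"}}}},"hand":{"type":"number"},"grip_force":{"type":"number"}},"required":["steps"]}

```bash
ls; mkdir -p pics; cat > h.py <<'E'
from workcell import *
import numpy as np, cv2
from scipy.spatial.transform import Rotation as Ro
def ray(cam,rc,P=None):
    P=P or camera_params(cam); f=192/np.tan(np.radians(P["fovy"])/2)
    d=np.array([(rc[1]-P["cx"])/f,(rc[0]-P["cy"])/f]); u=d.copy()
    for _ in range(20): u=d/(1+P["k1"]*(u@u))
    R=np.array(P["R"]); t=np.array(P["t"])
    return -R.T@t, R.T@np.array([u[0],u[1],1.0])
def tri(rays):
    A=np.zeros((3,3));b=np.zeros(3)
    for o,d in rays:
        d=d/np.linalg.norm(d);M=np.eye(3)-np.outer(d,d);A+=M;b+=M@o
    x=np.linalg.solve(A,b)
    return x,[float(np.linalg.norm((np.eye(3)-np.outer(d,d)/(d@d))@(x-o))) for o,d in rays]
def atz(r,z): o,d=r; return o+d*(z-o[2])/d[2]
def cloud(cam,D,P=None):
    P=P or camera_params(cam); f=192/np.tan(np.radians(P["fovy"])/2)
    v,u=np.mgrid[0:384,0:512]; d=np.stack([(u-P["cx"])/f,(v-P["cy"])/f],-1); w=d.copy()
    for _ in range(20): w=d/(1+P["k1"]*(w**2).sum(-1,keepdims=True))
    c=np.concatenate([w*D[...,None],D[...,None]],-1)
    return (c-np.array(P["t"]))@np.array(P["R"])
E
python3 - <<'E'
from h import *
s=sense();print({k:np.round(v,3) for k,v in s.items()})
ims=[]
for c in["scene","side"]:
    I,D=get_image(c); ims.append(I); np.save(c+"0.npy",D); cv2.imwrite(f"pics/{c}0.png",I)
    o,d=ray(c,(192,256));print(c,o.round(3),d.round(3))
for th in["drawer_floor","drawer_pull","red_rack_grip","red_rack","blue_rack_grip","blue_rack","cooler","amber_bottle","clear_bottle","beaker","cap_tray","white_jar","screwdriver"]:
    r=[]
    for c in["scene","side"]:
        m=mark_of(c,th)
        if m: print(th,c,np.round(m[0]["at"],1),round(m[0]["p"],2),'z0:',atz(ray(c,m[0]["at"]),0).round(3)); r.append(ray(c,m[0]["at"]))
    if len(r)==2: x,e=tri(r);print("   ",x.round(4),np.round(e,4))
print(sense()["clock"])
E
```

```text
pics
{'clock': np.float64(0.0), 'joints': array([-1.502,  0.313,  1.498, -0.   ,  1.331, -0.223]), 'joint_vel': array([ 0.   ,  0.002, -0.002, -0.   ,  0.001,  0.001]), 'joint_torque': array([ 0.0000e+00, -4.1227e+01, -2.5974e+01, -0.0000e+00,  4.0000e-03,
       -0.0000e+00]), 'tool_pos': array([ 0.151, -0.503,  0.231]), 'tcp_rot': array([-0.001,  0.989,  0.145,  0.   ]), 'wrist_force': array([-0.32 , -0.374, -0.591]), 'moment': array([0.016, 0.011, 0.016]), 'finger_force': np.float64(0.0), 'finger_gap': np.float64(0.085)}
scene [1.416 0.174 1.185] [-0.598 -0.129 -0.792]
side [0.166 0.678 0.915] [ 0.389 -0.585 -0.712]
drawer_floor scene [177.2 128.3] 0.29 z0: [ 0.565 -0.46   0.   ]
drawer_floor side [224.3 251.4] 0.61 z0: [0.605 0.042 0.   ]
    [ 0.649  -0.2361 -0.0291] [0.213 0.213]
drawer_pull scene [175.  279.8] 0.77 z0: [0.428 0.044 0.   ]
drawer_pull side [239.7 291.3] 0.86 z0: [0.481 0.026 0.   ]
    [0.4654 0.0522 0.042 ] [0.0037 0.0037]
red_rack_grip scene [168.1 174.9] 0.98 z0: [ 0.487 -0.319  0.   ]
red_rack_grip side [308.5 143.5] 0.62 z0: [0.673 0.409 0.   ]
    [0.6716
[... 897 characters left out ...]
.7605 -0.2477  0.0101] [0.0019 0.0019]
beaker scene [173.5 125.2] 0.72 z0: [ 0.552 -0.477  0.   ]
beaker side [138. 347.] 0.66 z0: [ 0.546 -0.48   0.   ]
    [ 0.5479 -0.4806 -0.003 ] [0.0022 0.0022]
cap_tray scene [241.6 193.1] 0.89 z0: [ 0.758 -0.164  0.   ]
cap_tray side [166.2 250.5] 0.51 z0: [ 0.748 -0.164  0.   ]
    [ 0.7524 -0.1675 -0.0066] [0.0023 0.0023]
white_jar scene [217.4 395.7] 0.77 z0: [0.512 0.446 0.   ]
white_jar side [363.5 183.8] 0.89 z0: [0.504 0.457 0.   ]
    [ 0.5063  0.4516 -0.0092] [0.0033 0.0033]
screwdriver scene [259.1 382.1] 0.75 z0: [0.679 0.413 0.   ]
screwdriver side [312.2 144.7] 0.93 z0: [0.664 0.414 0.   ]
    [ 0.6708  0.4132 -0.0109] [0.0023 0.0023]
1.4
```

```bash
python3 -c "
import cv2,numpy as np
a=cv2.imread('pics/scene0.png');b=cv2.imread('pics/side0.png')
cv2.imwrite('pics/s1.png',cv2.resize(a,(800,600)));cv2.imwrite('pics/s2.png',cv2.resize(b,(800,600)))"
```

```text
(no output)
```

View pics/s1.png

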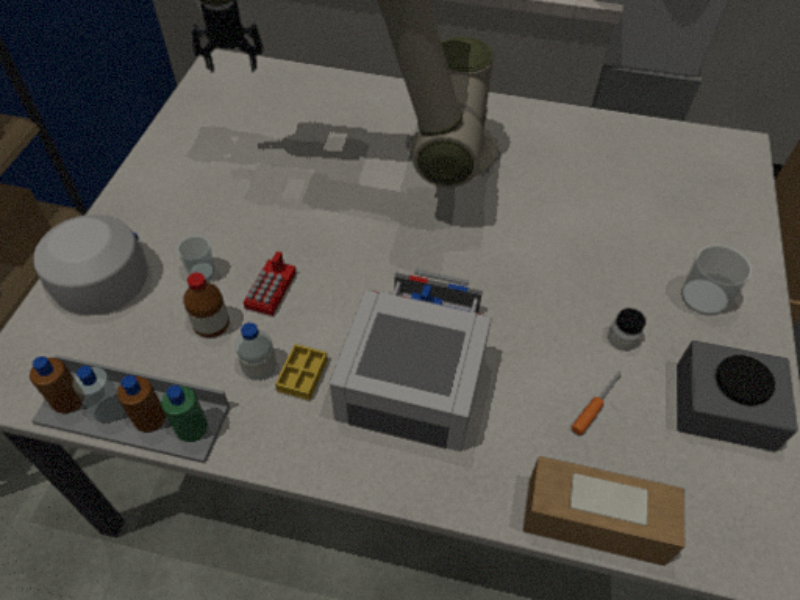

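View pics/s2.png

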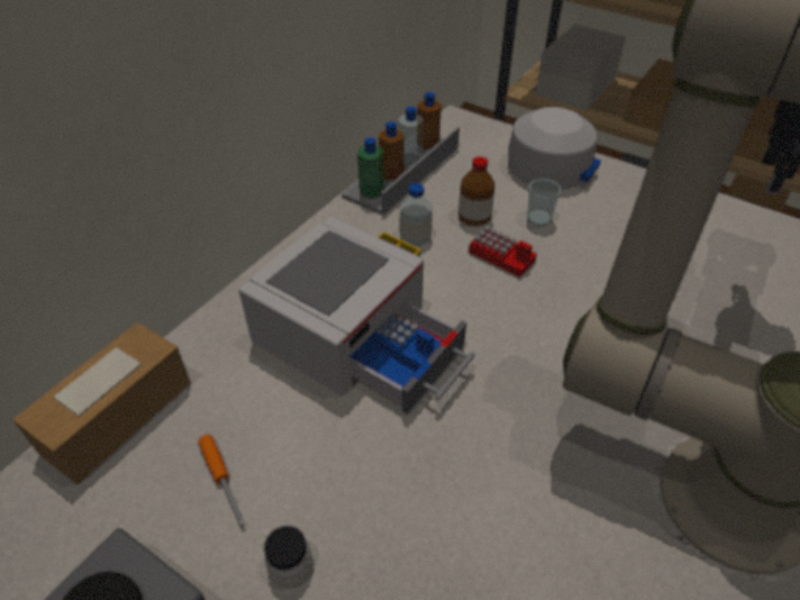

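The scene view shows the cooler at about (415,370) with the drawer open toward the robot, the blue rack in it near (428,293), and the red rack at (270,285) with its fin up and toward the robot. In the side view the blue half of the floor is empty on the near side, with the blue rack on the right at (415,340).

```bash
python3 - <<'E'
from h import *
def rect(p,n):
    p=p[:,:2].astype(np.float32); m=np.median(p,0)
    c,s,a=cv2.minAreaRect(p); print(n,len(p),np.round(c,4),np.round(s,4),round(a,2))
for c in["scene","side"]:
    D=np.load(c+"0.npy");I=cv2.imread(f"pics/{c}0.png").astype(int);X=cloud(c,D);ok=D>0
    x,y,z=X[...,0],X[...,1],X[...,2]
    m=ok&(abs(z-.14)<.006)&(x>.5)&(x<1)&(abs(y-.04)<.2); m=cv2.erode(m.astype(np.uint8),np.ones((3,3)))>0
    rect(X[m],c+" cooler top")
    red=ok&(I[...,2]>1.8*I[...,1])&(I[...,2]>1.8*I[...,0])&(abs(x-.55)<.11)&(y>-.39)&(y<-.22)&(z>.004)
    rect(X[red],c+" red"); f=red&(z>.048); print(" fin",X[f].mean(0).round(4),f.sum(),X[f].max(0).round(3))
    m=ok&(x<.62)&(x>.4)&(abs(y-.04)<.13)&(z>.03)
    # panel top
    p=m&(abs(z-.07)<.005)&(x<.55); rect(X[p],c+" paneltop")
    b=m&(I[...,0]>1.6*I[...,2])&(z>.06); 
    if b.sum(): print(" bluefin",X[b].mean(0).round(4),X[b].min(0).round(3),X[b].max(0).round(3))
    h=ok&(z>.03)&(z<.05)&(x<.49)&(x>.4)&(abs(y-.04)<.1);rect(X[h],c+" handle")
E
```

```text
scene cooler top 3691 [0.7303 0.0516] [0.242  0.2183] 88.55
scene red 509 [ 0.5835 -0.3036] [0.0879 0.1805] 75.08
 fin [ 0.5224 -0.2957  0.0598] 39 [ 0.659 -0.288  0.11 ]
scene paneltop 195 [0.5254 0.0565] [0.1837 0.0437] 88.98
 bluefin [0.5315 0.0644 0.0738] [0.505 0.03  0.063] [0.564 0.118 0.085]
scene handle 117 [0.4743 0.0577] [0.1182 0.0194] 89.05
side cooler top 3866 [0.723  0.0529] [0.246  0.2181] 88.18
side red 555 [ 0.5846 -0.3087] [0.0962 0.1979] 68.37
 fin [ 0.5489 -0.3148  0.07  ] 77 [ 0.66  -0.287  0.15 ]
side paneltop 306 [0.5249 0.0571] [0.1865 0.0496] 88.16
 bluefin [0.5289 0.0652 0.0739] [0.502 0.031 0.06 ] [0.615 0.141 0.12 ]
side handle 190 [0.4746 0.0598] [0.1184 0.0298] 89.83
```

```bash
cat >> h.py <<'E'
def pose(yaw=0,lean=0):
    "tool x along world x turned by yaw (deg); lean: body tips back towards -x"
    return Ro.from_euler('z',yaw,degrees=True)*Ro.from_euler('y',-lean,degrees=True)*Ro.from_matrix(np.diag([1.,-1,-1]))
def cur(s=None):
    s=s or sense(); q=s["tcp_rot"]; return np.array(s["tool_pos"]),Ro.from_quat([q[1],q[2],q[3],q[0]])
def frac(p,R,start=None):
    p0,R0=start or cur(); return np.r_[R0.inv().apply(np.array(p)-p0)/.25,(R0.inv()*R).as_rotvec()/(np.pi/2)].round(4).tolist()
E
python3 - <<'E'
from h import *
P=camera_params("wrist");R=np.array(P["R"]);o=-R.T@np.array(P["t"]);p,Rt=cur()
print(P["fovy"],"cam in tool",Rt.inv().apply(o-p).round(3),"axis",Rt.inv().apply(R[2]).round(3),"right",Rt.inv().apply(R[0]).round(3))
print(frac([.42,-.29,.30],pose(0)),frac([.42,.05,.30],pose(0),(np.array([.42,-.29,.3]),pose(0))))
E
```

```text
58.623904065109755 cam in tool [ 0.074 -0.001 -0.143] axis [-0.292  0.     0.956] right [-0.001  1.    -0.   ]
[1.2753, -0.5058, -0.2748, 0.0, -0.0, 0.1857] [0.0, -1.36, 0.0, 0.0, 0.0, 0.0]
```

>>> apply_moves:
  steps:
    - [[0.2, -0.1, -0.05, 0, 0, 0.04], [0.4, -0.2, -0.1, 0, 0, 0.08], [0.6, -0.3, -0.15, 0, 0, 0.12], [0.8, -0.4, -0.2, 0, 0, 0.16], [1.0, -0.5, -0.26, 0, 0, 0.186], [1.0, -0.5, -0.26, 0, 0, 0.186], [1.0, -0.5, -0.26, 0, 0, 0.186], [1.0, -0.5, -0.26, 0, 0, 0.186], [1.0, -0.5, -0.26, 0, 0, 0.186]]

```text
clock: 2.15
tool_pos: [0.3555, -0.3102, 0.2968]
tcp_rot: [0.0, 1.0, 0.001, 0.0]
wrist_force: [-1.6, -0.7, -0.9]
finger_gap: 0.0853
finger_force: 0.0
```

```bash
python3 - <<'E'
from h import *
print(frac([.49,-.29,.30],pose(0)),frac([.49,-.05,.30],pose(0),(np.array([.49,-.29,.3]),pose(0))),cur()[0],sense()["clock"])
E
```

```text
[0.5383, -0.0791, -0.0127, 0.0006, -0.0004, 0.0019] [0.0, -0.96, 0.0, 0.0, 0.0, 0.0] [ 0.35548995 -0.31017766  0.29675446] 2.15
```

>>> apply_moves:
  steps:
    - [[0.15, -0.02, 0, 0, 0, 0], [0.3, -0.04, 0, 0, 0, 0], [0.42, -0.06, 0, 0, 0, 0], [0.52, -0.08, 0, 0, 0, 0], [0.54, -0.08, -0.01, 0, 0, 0], [0.54, -0.08, -0.01, 0, 0, 0], [0.54, -0.08, -0.01, 0, 0, 0], [0.54, -0.08, -0.01, 0, 0, 0]]

```text
clock: 2.82
tool_pos: [0.4883, -0.2921, 0.2988]
tcp_rot: [0.0, 1.0, -0.001, -0.0]
wrist_force: [1.0, -0.4, -0.5]
finger_gap: 0.0853
finger_force: 0.0
```

```bash
python3 - <<'E'
from h import *
P=camera_params("wrist"); I,D=get_image("wrist"); cv2.imwrite("pics/w1.png",I); np.save("w1.npy",D)
for th in["red_rack","red_rack_grip"]:
    for m in mark_of("wrist",th)[:2]: print(th,np.round(m["at"],1),round(m["p"],2),[atz(ray("wrist",m["at"],P),z).round(4) for z in(0,.05)])
X=cloud("wrist",D,P);Ii=I.astype(int);x,y,z=X[...,0],X[...,1],X[...,2]
red=(D>0)&(Ii[...,2]>1.8*Ii[...,1])&(Ii[...,2]>1.8*Ii[...,0])&(z>.004)&(z<.08)&(abs(x-.55)<.12)&(abs(y+.3)<.1)
def rect(p,n):
    c,s,a=cv2.minAreaRect(p[:,:2].astype(np.float32)); print(n,len(p),np.round(c,4),np.round(s,4),round(a,2))
n,l,st,_=cv2.connectedComponentsWithStats(red.astype(np.uint8)); k=1+np.argmax(st[1:,4]);m=l==k
rect(X[m],"rack"); f=m&(z>.052); n,l,st,_=cv2.connectedComponentsWithStats(f.astype(np.uint8));k=1+np.argmax(st[1:,4]);f=l==k; rect(X[f],"fintop"); print(np.median(X[f],0))
print(np.percentile(z[m],[1,25,50,75,99]).round(3),np.median(z[(D>0)&(x<.45)]).round(4), cur()[0])
E
```

```text
red_rack [ 85.9 268.4] 0.62 [array([ 0.5626, -0.3019,  0.    ]), array([ 0.5625, -0.3007,  0.05  ])]
red_rack_grip [134.  264.8] 0.98 [array([ 0.5029, -0.2975,  0.    ]), array([ 0.5096, -0.2968,  0.05  ])]
rack 4432 [ 0.5589 -0.2999] [0.0652 0.129 ] 85.65
fintop 337 [ 0.5115 -0.2968] [0.014  0.0294] 85.64
[ 0.51238732 -0.29688199  0.06209866]
[0.023 0.024 0.029 0.031 0.063] 0.0001 [ 0.48866497 -0.29174904  0.29907823]
```

View pics/w1.png

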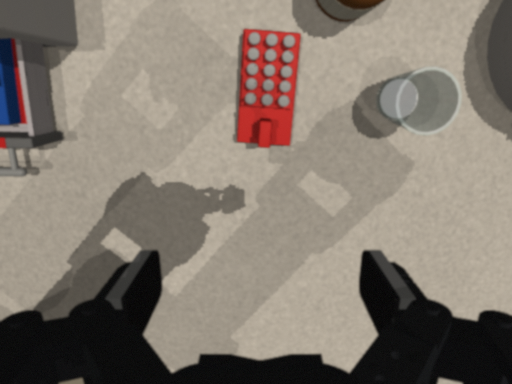

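>>> apply_moves:
  steps:
    - [[0, -0.15, 0, 0, 0, 0], [0, -0.3, 0, 0, 0, 0], [0, -0.45, 0, 0, 0, 0], [0, -0.6, 0, 0, 0, 0], [0, -0.75, 0, 0, 0, 0], [0, -0.87, 0, 0, 0, 0], [0, -0.95, 0, 0, 0, 0], [0, -1, 0, 0, 0, 0], [0, -1, 0, 0, 0, 0], [0, -1, 0, 0, 0, 0], [0, -1, 0, 0, 0, 0]]

```text
clock: 3.88
tool_pos: [0.4896, -0.0424, 0.2987]
tcp_rot: [0.0, 1.0, -0.001, -0.0]
wrist_force: [-0.3, -1.4, 0.6]
finger_gap: 0.085
finger_force: 0.0
```

>>> apply_moves:
  steps:
    - [[0, -0.15, 0, 0, 0, 0], [0, -0.3, 0, 0, 0, 0], [0, -0.4, 0, 0, 0, 0], [0, -0.4, 0, 0, 0, 0], [0, -0.4, 0, 0, 0, 0], [0, -0.4, 0, 0, 0, 0]]

```text
clock: 4.38
tool_pos: [0.4899, 0.0575, 0.2986]
tcp_rot: [0.0, 1.0, -0.001, -0.0]
wrist_force: [-0.5, -0.4, -0.1]
finger_gap: 0.0852
finger_force: 0.0
```

```bash
python3 - <<'E'
from h import *
P=camera_params("wrist"); I,D=get_image("wrist"); cv2.imwrite("pics/w2.png",I); np.save("w2.npy",D); np.save("w2P.npy",P,allow_pickle=True)
for th in["drawer_floor","blue_rack","blue_rack_grip","drawer_pull"]:
    for m in mark_of("wrist",th)[:2]: print(th,np.round(m["at"],1),round(m["p"],2),[atz(ray("wrist",m["at"],P),z).round(4) for z in(.02,.042,.07)])
X=cloud("wrist",D,P);Ii=I.astype(int);x,y,z=X[...,0],X[...,1],X[...,2]
def rect(p,n):
    c,s,a=cv2.minAreaRect(p[:,:2].astype(np.float32)); print(n,len(p),np.round(c,4),np.round(s,4),round(a,2))
def big(m):
    n,l,st,_=cv2.connectedComponentsWithStats(m.astype(np.uint8)); return l==1+np.argmax(st[1:,4])
ok=D>0
rect(X[big(ok&(abs(z-.07)<.005)&(x<.54))],"panel top")
f=big(ok&(abs(z-.082)<.006)&(x<.6)&(x>.5));rect(X[f],"fin top");print(np.median(X[f],0))
rect(X[big(ok&(abs(z-.044)<.008)&(x<.49))],"handle")
rect(X[big(ok&(abs(z-.14)<.006)&(x>.57))],"cooler top part")
print(np.median(z[ok&(x<.44)]).round(4), cur()[0])
E
```

```text
drawer_floor [ 64.1 265.3] 0.74 [array([0.5887, 0.0518, 0.02  ]), array([0.5874, 0.0521, 0.042 ]), array([0.5858, 0.0525, 0.07  ])]
blue_rack [ 67.5 280.1] 0.9 [array([0.5849, 0.0345, 0.02  ]), array([0.5838, 0.0357, 0.042 ]), array([0.5824, 0.0373, 0.07  ])]
blue_rack_grip [109.2 278.9] 0.74 [array([0.537 , 0.0353, 0.02  ]), array([0.5384, 0.0365, 0.042 ]), array([0.5402, 0.038 , 0.07  ])]
drawer_pull [169.7 258.1] 0.76 [array([0.4621, 0.0607, 0.02  ]), array([0.4674, 0.0605, 0.042 ]), array([0.4742, 0.0604, 0.07  ])]
panel top 1952 [0.5072 0.0574] [0.1858 0.0126] 88.39
fin top 403 [0.5414 0.0379] [0.0141 0.0299] 86.42
[0.54209148 0.03836125 0.08209115]
handle 1111 [0.4749 0.0583] [0.1199 0.0298] 89.9
cooler top part 7728 [0.6215 0.054 ] [0.2487 0.0223] 89.91
0.0001 [0.48974245 0.05790281 0.29874691]
```

View pics/w2.png

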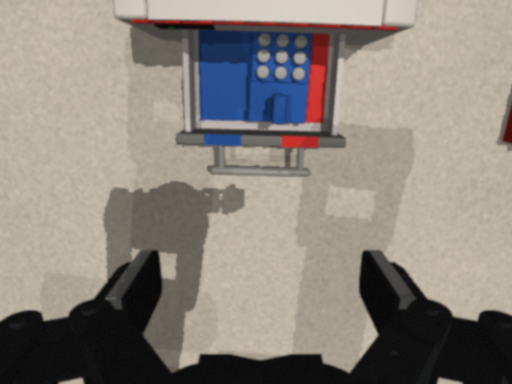

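w2 shows the drawer clearly: the blue fin is at (281,105), tilted about 2° relative to the drawer. The panel is at row 140, and the red floor strip on the right is visible at (318,80). Depth gives the fin top at z 0.082, as it should be.

```bash
python3 - <<'E'
from h import *
print(frac([.5415,.038,.12],pose(-3.6)),frac([.5415,.038,.054],pose(-3.6)))
E
```

```text
[0.2072, 0.0792, 0.715, 0.0, 0.0001, 0.0389] [0.2073, 0.0792, 0.979, 0.0, 0.0001, 0.0389]
```

>>> apply_moves:
  steps:
    - [[0.05, 0.02, 0.12, 0, 0, 0.01], [0.1, 0.04, 0.24, 0, 0, 0.02], [0.15, 0.06, 0.36, 0, 0, 0.03], [0.2, 0.078, 0.48, 0, 0, 0.039], [0.207, 0.079, 0.6, 0, 0, 0.039], [0.207, 0.079, 0.7, 0, 0, 0.039], [0.207, 0.079, 0.78, 0, 0, 0.039], [0.207, 0.079, 0.84, 0, 0, 0.039], [0.207, 0.079, 0.9, 0, 0, 0.039], [0.207, 0.079, 0.94, 0, 0, 0.039], [0.207, 0.079, 0.97, 0, 0, 0.039], [0.207, 0.079, 0.978, 0, 0, 0.039], [0.207, 0.079, 0.978, 0, 0, 0.039], [0.207, 0.079, 0.978, 0, 0, 0.039], [0.207, 0.079, 0.978, 0, 0, 0.039]]
  hand: -0.1

```text
clock: 5.88
tool_pos: [0.5418, 0.0389, 0.0551]
tcp_rot: [0.0, 1.0, -0.031, 0.001]
wrist_force: [-0.3, -0.1, 0.1]
finger_gap: 0.0384
finger_force: 0.0
```

>>> apply_moves:
  steps:
    - [[0, 0, 0, 0, 0, 0], [0, 0, 0, 0, 0, 0], [0, 0, 0, 0, 0, 0], [0, 0, 0, 0, 0, 0], [0, 0, 0, 0, 0, 0], [0, 0, 0, 0, 0, 0], [0, 0, 0, 0, 0, 0], [0, 0, 0, 0, 0, 0], [0, 0, 0, 0, 0, 0]]
  hand: -1
  grip_force: 30

```text
clock: 6.63
tool_pos: [0.5416, 0.0389, 0.0548]
tcp_rot: [0.0, 1.0, -0.031, 0.0]
wrist_force: [-1.6, 0.1, 5.4]
finger_gap: 0.0134
finger_force: 32.7
```

```bash
python3 - <<'E'
from h import *
p,R=cur();print(p,(R.as_euler('zyx',degrees=True)))
for y in(.09,.1034): print(frac([.5433,y,p[2]],pose(-1.6)))
E
```

```text
[0.54164311 0.03894011 0.0548135 ] [3.53303443e+00 4.82001600e-02 1.79992120e+02]
[-0.006, -0.2043, -0.0, 0.0001, -0.0005, -0.0215]
[-0.0093, -0.2578, -0.0, 0.0001, -0.0005, -0.0215]
```

>>> apply_moves:
  steps:
    - [[0, -0.012, 0, 0, 0, -0.002], [-0.001, -0.03, 0, 0, 0, -0.005], [-0.002, -0.055, 0, 0, 0, -0.01], [-0.003, -0.08, 0, 0, 0, -0.015], [-0.004, -0.105, 0, 0, 0, -0.02], [-0.005, -0.13, 0, 0, 0, -0.0215], [-0.006, -0.155, 0, 0, 0, -0.0215], [-0.006, -0.18, 0, 0, 0, -0.0215], [-0.007, -0.2, 0, 0, 0, -0.0215], [-0.008, -0.218, 0, 0, 0, -0.0215], [-0.008, -0.232, 0, 0, 0, -0.0215], [-0.009, -0.242, 0, 0, 0, -0.0215], [-0.009, -0.248, 0, 0, 0, -0.0215], [-0.009, -0.25, 0, 0, 0, -0.0215], [-0.009, -0.25, 0, 0, 0, -0.0215], [-0.009, -0.25, 0, 0, 0, -0.0215]]

```text
clock: 7.97
tool_pos: [0.5434, 0.1015, 0.0548]
tcp_rot: [0.0, 1.0, -0.014, 0.001]
wrist_force: [1.0, -2.3, 6.5]
finger_gap: 0.0136
finger_force: 32.8
```

>>> apply_moves:
  steps:
    - [[0, -0.003, 0, 0, 0, 0], [0, -0.006, 0, 0, 0, 0], [0, -0.008, 0, 0, 0, 0], [0, -0.01, 0, 0, 0, 0], [0, -0.01, 0, 0, 0, 0], [0, -0.01, 0, 0, 0, 0]]

```text
clock: 8.47
tool_pos: [0.5436, 0.1027, 0.0549]
tcp_rot: [0.001, 1.0, -0.014, 0.001]
wrist_force: [-0.9, -11.4, 6.9]
finger_gap: 0.0136
finger_force: 33.0
```

>>> apply_moves:
  steps:
    - [[0, 0.003, 0, 0, 0, 0], [0, 0.003, 0, 0, 0, 0], [0, 0.003, 0, 0, 0, 0], [0, 0.003, 0, 0, 0, 0], [0, 0.003, 0, 0, 0, 0], [0, 0.003, 0, 0, 0, 0], [0, 0.003, -0.03, 0, 0, 0], [0, 0.003, -0.1, 0, 0, 0], [-0.05, 0.003, -0.22, 0, 0, 0], [-0.1, 0.003, -0.36, 0, 0, 0], [-0.15, 0.03, -0.5, 0, 0, 0], [-0.2, 0.1, -0.64, 0, 0, 0], [-0.22, 0.15, -0.76, 0, 0, 0], [-0.22, 0.15, -0.84, 0, 0, 0], [-0.22, 0.15, -0.86, 0, 0, 0], [-0.22, 0.15, -0.86, 0, 0, 0], [-0.22, 0.15, -0.86, 0, 0, 0]]
  hand: -0.4

```text
clock: 9.88
tool_pos: [0.4867, 0.0683, 0.2684]
tcp_rot: [-0.0, 1.0, -0.014, -0.001]
wrist_force: [-0.2, -0.1, -0.6]
finger_gap: 0.0257
finger_force: 0.0
```

```bash
cat >> h.py <<'E'
def rect(p,n):
    c,s,a=cv2.minAreaRect(p[:,:2].astype(np.float32)); print(n,len(p),np.round(c,4),np.round(s,4),round(a,2))
def big(m):
    n,l,st,_=cv2.connectedComponentsWithStats(m.astype(np.uint8)); return l==1+np.argmax(st[1:,4])
E
python3 - <<'E'
from h import *
P=camera_params("wrist"); I,D=get_image("wrist"); cv2.imwrite("pics/w3.png",I)
X=cloud("wrist",D,P);x,y,z=X[...,0],X[...,1],X[...,2];ok=D>0
rect(X[big(ok&(abs(z-.07)<.005)&(x<.54))],"panel top")
rect(X[big(ok&(abs(z-.082)<.006)&(x<.6)&(x>.5))],"fin top")
w=big(ok&(abs(z-.054)<.005)&(x<.61)&(x>.52)&(y>.1));rect(X[w],"left wall")
e=ok&(abs(z-.14)<.004)&(abs(y-.055)<.1);print("cooler front x",[np.percentile(x[e&(abs(y-c)<.01)],1).round(4) for c in(-.03,.055,.14)])
p=cur();print(p[0],sense()["clock"]);G=(np.array([.44,-.2,.27]),pose(-4.36))
print(frac([.44,-.15,.27],pose(-4.36)))
E
```

```text
panel top 2276 [0.5073 0.0572] [0.1858 0.0123] 88.42
fin top 489 [0.5433 0.1029] [0.0142 0.0297] 88.38
left wall 732 [0.5907 0.1161] [0.0321 0.0384] 89.38
cooler front x [np.float64(0.6106), np.float64(0.6127), np.float64(0.6151)]
[0.48657548 0.06833746 0.2679119 ] 9.9333
[-0.1622, 0.8781, -0.0082, -0.0001, 0.0016, 0.0309]
```

View pics/w3.png

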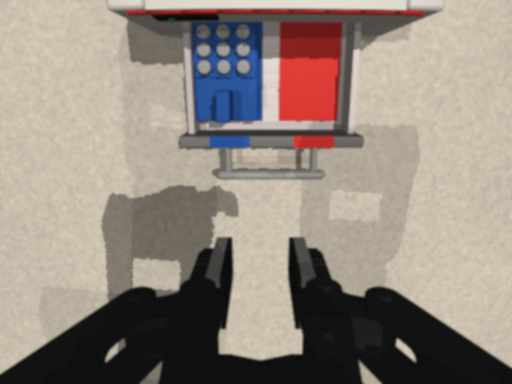

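Blue rack is flush against the left wall in w3 (rack at (228,75), white strip and red floor free on the right). Now the red rack.

```bash
python3 - <<'E'
from h import *
print(frac([.487,-.15,.25],pose(-4.36,20)))
B=(np.array([.487,-.15,.25]),pose(-4.36,20))
print(frac([.521,-.2977,.13],pose(-4.36,30),B))
E
```

```text
[0.0259, 0.873, 0.0714, -0.0055, 0.2238, 0.0306]
[0.0055, 0.5788, 0.5128, 0.0, 0.1111, 0.0]
```

>>> apply_moves:
  steps:
    - [[0, 0.05, 0.01, 0, 0.02, 0.003], [0.005, 0.15, 0.02, -0.001, 0.05, 0.006], [0.01, 0.3, 0.03, -0.002, 0.09, 0.012], [0.015, 0.45, 0.04, -0.003, 0.13, 0.018], [0.02, 0.6, 0.05, -0.004, 0.17, 0.024], [0.025, 0.72, 0.06, -0.005, 0.2, 0.028], [0.026, 0.81, 0.07, -0.0055, 0.22, 0.03], [0.026, 0.873, 0.0714, -0.0055, 0.2238, 0.0306], [0.026, 0.873, 0.0714, -0.0055, 0.2238, 0.0306], [0.026, 0.873, 0.0714, -0.0055, 0.2238, 0.0306]]
  hand: -0.1

```text
clock: 10.77
tool_pos: [0.4871, -0.1503, 0.2502]
tcp_rot: [0.006, 0.984, -0.038, 0.174]
wrist_force: [-0.0, -0.1, -0.4]
finger_gap: 0.0384
finger_force: 0.0
```

>>> apply_moves:
  steps:
    - [[0, 0.08, 0.06, 0, 0.015, 0], [0, 0.2, 0.16, 0, 0.04, 0], [0.003, 0.32, 0.26, 0, 0.06, 0], [0.004, 0.43, 0.36, 0, 0.08, 0], [0.005, 0.52, 0.45, 0, 0.1, 0], [0.0055, 0.57, 0.5, 0, 0.111, 0], [0.0055, 0.579, 0.513, 0, 0.111, 0], [0.0055, 0.579, 0.513, 0, 0.111, 0], [0.0055, 0.579, 0.513, 0, 0.111, 0], [0.0055, 0.579, 0.513, 0, 0.111, 0]]

```text
clock: 11.6
tool_pos: [0.5223, -0.2969, 0.1327]
tcp_rot: [0.01, 0.965, -0.036, 0.26]
wrist_force: [-0.1, 0.2, -0.7]
finger_gap: 0.0381
finger_force: 0.0
```

```bash
python3 - <<'E'
from h import *
P=camera_params("wrist"); I,D=get_image("wrist"); cv2.imwrite("pics/w4.png",I)
X=cloud("wrist",D,P);x,y,z=X[...,0],X[...,1],X[...,2];ok=D>0
Ii=I.astype(int);red=ok&(Ii[...,2]>1.8*Ii[...,1])&(z<.08)
f=big(red&(z>.054));rect(X[f],"fin top");print(np.median(X[f],0))
print(cur()[0],frac([.521,-.2977,.0355],pose(-4.36,30)))
E
```

```text
fin top 948 [ 0.511  -0.2969] [0.0135 0.0294] 85.81
[ 0.51080011 -0.29675745  0.06215175]
[ 0.52229284 -0.29706582  0.13277594] [-0.2, 0.0024, 0.3338, 0.0003, -0.0021, 0.0011]
```

>>> apply_moves:
  steps:
    - [[-0.02, 0.001, 0.034, 0, 0, 0], [-0.05, 0.002, 0.084, 0, -0.001, 0], [-0.09, 0.002, 0.15, 0, -0.002, 0.001], [-0.125, 0.002, 0.21, 0, -0.002, 0.001], [-0.155, 0.002, 0.26, 0, -0.002, 0.001], [-0.18, 0.002, 0.3, 0, -0.002, 0.001], [-0.195, 0.002, 0.326, 0, -0.002, 0.001], [-0.2, 0.002, 0.334, 0, -0.002, 0.001], [-0.2, 0.002, 0.334, 0, -0.002, 0.001], [-0.2, 0.002, 0.334, 0, -0.002, 0.001]]

```text
clock: 12.48
tool_pos: [0.5206, -0.2986, 0.0348]
tcp_rot: [0.01, 0.965, -0.038, 0.259]
wrist_force: [0.1, 0.4, -0.0]
finger_gap: 0.0383
finger_force: 0.0
```

>>> apply_moves:
  steps:
    - [[0, 0, 0, 0, 0, 0], [0, 0, 0, 0, 0, 0], [0, 0, 0, 0, 0, 0], [0, 0, 0, 0, 0, 0], [0, 0, 0, 0, 0, 0], [0, 0, 0, 0, 0, 0], [0, 0, 0, 0, 0, 0], [0, 0, 0, 0, 0, 0], [0, 0, 0, 0, 0, 0]]
  hand: -1
  grip_force: 80

```text
clock: 13.23
tool_pos: [0.5207, -0.2987, 0.035]
tcp_rot: [0.01, 0.965, -0.037, 0.259]
wrist_force: [-1.8, 0.6, 7.7]
finger_gap: 0.0127
finger_force: 78.8
```

```bash
python3 - <<'E'
from h import *
p,R=cur();print(p,frac(p+[0,0,.17],pose(-4.36,30)),frac(p+[-.08,.03,.17],pose(-3,10)))
E
```

```text
[ 0.52067803 -0.29871579  0.0350493 ] [0.3402, 0.0, -0.5888, 0.0005, -0.0003, -0.0009] [0.0559, -0.0948, -0.7531, 0.0056, -0.2225, -0.0152]
```

>>> apply_moves:
  steps:
    - [[0.01, 0, -0.018, 0, 0, 0], [0.04, 0, -0.07, 0, 0, 0], [0.09, 0, -0.155, 0, 0, 0], [0.14, 0, -0.24, 0, 0, 0], [0.19, 0, -0.33, 0, 0, 0], [0.24, 0, -0.415, 0, 0, 0], [0.28, 0, -0.485, 0, 0, 0], [0.31, 0, -0.54, 0, 0, 0], [0.33, 0, -0.57, 0, 0, 0], [0.34, 0, -0.589, 0, 0, 0], [0.34, 0, -0.589, 0, 0, 0], [0.34, 0, -0.589, 0, 0, 0], [0.34, 0, -0.589, 0, 0, 0]]

```text
clock: 14.32
tool_pos: [0.5201, -0.2983, 0.2029]
tcp_rot: [0.009, 0.965, -0.038, 0.257]
wrist_force: [-0.7, 1.2, -2.6]
finger_gap: 0.013
finger_force: 77.9
```

```bash
python3 - <<'E'
from h import *
p,R=cur();q=R.as_euler('zyx',degrees=True);print(p,q)
# target: drawer frame pose of rack -> TCP
print("hold check",sense()["wrist_force"],sense()["moment"])
print(frac([.42,-.12,.27],pose(-1.6,2)))
P=camera_params("wrist"); I,D=get_image("wrist"); cv2.imwrite("pics/w5.png",I)
X=cloud("wrist",D,P);ok=D>0;Ii=I.astype(int)
# red rack points in tool frame
T=R.inv().apply(X.reshape(-1,3)-p).reshape(X.shape)
red=big(ok&(Ii[...,2]>1.8*Ii[...,1])&(D<.35)); t=T[red]
# rotate tool frame to rack frame: lean 30 
L=Ro.from_euler('y',-30,degrees=True)*Ro.from_matrix(np.diag([1.,-1,-1])); r=L.apply(t); print(np.percentile(r,[1,50,99],axis=0).round(4))
h,e=np.histogram(r[:,2],bins=np.arange(-.06,.05,.002));print(list(zip(e.round(3),h)))
tr=(r[:,0]>-.03)&(r[:,0]<.1)&(r[:,2]<-.005)
A=np.c_[r[tr][:,:2],np.ones(tr.sum())];co=np.linalg.lstsq(A,r[tr][:,2],rcond=None)[0];print("tray slope",co.round(4))
E
```

```text
[ 0.52012103 -0.29828639  0.20292589] [  5.13534165  29.77047633 177.571926  ]
hold check [-0.71744947  1.18597701 -2.56722749] [-0.01697038  0.44621421  0.03441682]
[-0.2615, -0.6805, -0.4578, 0.0074, -0.3095, -0.0312]
[[-0.0225 -0.0318 -0.0125]
 [ 0.021   0.0002 -0.0049]
 [ 0.0993  0.0327  0.03  ]]
[(np.float64(-0.06), np.int64(0)), (np.float64(-0.058), np.int64(0)), (np.float64(-0.056), np.int64(0)), (np.float64(-0.054), np.int64(0)), (np.float64(-0.052), np.int64(0)), (np.float64(-0.05), np.int64(0)), (np.float64(-0.048), np.int64(0)), (np.float64(-0.046), np.int64(0)), (np.float64(-0.044), np.int64(0)), (np.float64(-0.042), np.int64(0)), (np.float64(-0.04), np.int64(0)), (np.float64(-0.038), np.int64(0)), (np.float64(-0.036), np.int64(0)), (np.float64(-0.034), np.int64(0)), (np.float64(-0.032), np.int64(0)), (np.float64(-0.03), np.int64(0)), (np.float64(-0.028), np.int64(0)), (np.float64(-0.026), np.int64(0)), (np.float64(-0.024), np.int64(0)), (np.float64(-0.022), np.int64(0)), (np.float64(-0.02), np.int64(0)), (np.float64(-0.018), np.int64(0)), (np.float64(-0.016), np.int64(0)
[... 431 characters left out ...]
16)), (np.float64(0.01), np.int64(21)), (np.float64(0.012), np.int64(10)), (np.float64(0.014), np.int64(9)), (np.float64(0.016), np.int64(7)), (np.float64(0.018), np.int64(8)), (np.float64(0.02), np.int64(7)), (np.float64(0.022), np.int64(6)), (np.float64(0.024), np.int64(147)), (np.float64(0.026), np.int64(2265)), (np.float64(0.028), np.int64(319)), (np.float64(0.03), np.int64(62)), (np.float64(0.032), np.int64(28)), (np.float64(0.034), np.int64(12)), (np.float64(0.036), np.int64(12)), (np.float64(0.038), np.int64(10)), (np.float64(0.04), np.int64(6)), (np.float64(0.042), np.int64(14)), (np.float64(0.044), np.int64(13)), (np.float64(0.046), np.int64(8))]
tray slope [ 0.0529  0.0008 -0.0104]
```

```bash
cat >> h.py <<'E'
C=np.array([.5882,.0551,.02]);PHI=-1.6
def rackpose(xn,zn,th,yd=-.028,lean0=30,o=(.1035,-.0355)):
    t=np.radians(th);a,c=o
    tcp=np.array([xn/1e3-(a*np.cos(t)+c*np.sin(t)),yd,zn/1e3-(-a*np.sin(t)+c*np.cos(t))])
    return C+Ro.from_euler('z',PHI,degrees=True).apply(tcp),pose(PHI,lean0-th)
E
python3 - <<'E'
from h import *
for w in[(-20,110,28),(5,60,28)]: print(w,rackpose(*w)[0].round(4),frac(*rackpose(*w)))
S=rackpose(-20,110,28)
print(frac(*rackpose(5,60,28),S),frac(*rackpose(22,12,28),S))
S=rackpose(22,12,28)
for w in[(34,3.5,28),(45,3,25),(55,3,22.5),(62,3,20),(62,3,15),(62,3,10),(62,3,5),(62,2,0)]: print(w,rackpose(*w)[0].round(4),frac(*rackpose(*w),S))
E
```

```text
(-20, 110, 28) [0.4927 0.0298 0.2099] [-0.1709, -1.2999, -0.1268, 0.0075, -0.3096, -0.0312]
(5, 60, 28) [0.5177 0.0291 0.1599] [-0.1839, -1.3044, 0.0963, 0.0075, -0.3096, -0.0312]
[0.093, 0.0, 0.2034, 0.0, 0.0, 0.0] [0.1542, 0.0, 0.3976, 0.0, 0.0, 0.0]
(34, 3.5, 28) [0.5467 0.0282 0.1034] [0.0468, -0.0, 0.0357, 0.0, 0.0, 0.0]
(45, 3, 25) [0.5536 0.0281 0.0989] [0.0738, 0.0, 0.0547, 0.0, 0.0333, -0.0]
(55, 3, 22.5) [0.5604 0.0279 0.0954] [0.1004, -0.0, 0.0697, 0.0, 0.0611, 0.0]
(62, 3, 20) [0.5643 0.0278 0.0918] [0.1155, -0.0, 0.0848, -0.0, 0.0889, -0.0]
(62, 3, 15) [0.5586 0.0279 0.0841] [0.0918, -0.0, 0.1147, 0.0, 0.1444, 0.0]
(62, 3, 10) [0.5537 0.0281 0.0759] [0.0708, -0.0, 0.1466, -0.0, 0.2, -0.0]
(62, 3, 5) [0.5494 0.0282 0.0674] [0.0526, -0.0, 0.1801, 0.0, 0.2556, 0.0]
(62, 2, 0) [0.5459 0.0283 0.0575] [0.0372, -0.0, 0.2192, 0.0, 0.3111, 0.0]
```

>>> apply_moves:
  steps:
    - [[-0.03, -0.02, -0.02, 0, -0.03, -0.003], [-0.07, -0.06, -0.05, 0.001, -0.07, -0.006], [-0.11, -0.13, -0.08, 0.002, -0.11, -0.01], [-0.15, -0.22, -0.1, 0.003, -0.15, -0.014], [-0.17, -0.32, -0.12, 0.004, -0.19, -0.018], [-0.171, -0.42, -0.127, 0.005, -0.23, -0.022], [-0.171, -0.52, -0.127, 0.006, -0.27, -0.026], [-0.171, -0.62, -0.127, 0.007, -0.3, -0.03], [-0.171, -0.72, -0.127, 0.0075, -0.3096, -0.031], [-0.171, -0.82, -0.127, 0.0075, -0.3096, -0.031], [-0.171, -0.9, -0.127, 0.0075, -0.3096, -0.031], [-0.171, -0.95, -0.127, 0.0075, -0.3096, -0.031], [-0.171, -0.97, -0.127, 0.0075, -0.3096, -0.031], [-0.171, -0.97, -0.127, 0.0075, -0.3096, -0.031], [-0.171, -0.97, -0.127, 0.0075, -0.3096, -0.031]]

```text
clock: 15.62
tool_pos: [0.4866, -0.0532, 0.2103]
tcp_rot: [0.001, 1.0, -0.014, 0.018]
wrist_force: [0.8, -0.1, -2.3]
finger_gap: 0.0127
finger_force: 78.1
```

```bash
python3 - <<'E'
from h import *
print(cur()[0],frac(*rackpose(-20,110,28)))
E
```

```text
[ 0.48657834 -0.0531543   0.21027641] [0.0152, -0.3322, 0.0015, 0.0009, -0.0007, -0.0001]
```

>>> apply_moves:
  steps:
    - [[0.003, -0.04, 0, 0, 0, 0], [0.007, -0.12, 0, 0, 0, 0], [0.012, -0.2, 0, 0, 0, 0], [0.015, -0.27, 0, 0.001, 0, 0], [0.015, -0.315, 0.001, 0.001, -0.001, 0], [0.015, -0.332, 0.001, 0.001, -0.001, 0], [0.015, -0.332, 0.001, 0.001, -0.001, 0], [0.015, -0.332, 0.001, 0.001, -0.001, 0], [0.015, -0.332, 0.001, 0.001, -0.001, 0]]

```text
clock: 16.37
tool_pos: [0.4927, 0.0293, 0.2103]
tcp_rot: [0.0, 1.0, -0.015, 0.017]
wrist_force: [-0.6, -0.5, -1.9]
finger_gap: 0.0127
finger_force: 78.2
```

```bash
python3 - <<'E'
from h import *
p,R=cur();P=camera_params("wrist"); I,D=get_image("wrist"); cv2.imwrite("pics/w6.png",I)
X=cloud("wrist",D,P);ok=D>0;Ii=I.astype(int)
r=(Ro.from_euler('y',-30,degrees=True)*Ro.from_matrix(np.diag([1.,-1,-1]))*R.inv()).apply(X.reshape(-1,3)-p)
m=(ok&(Ii[...,2]>1.8*Ii[...,1])&(D<.35)).ravel();r=r[m]
for a,b in((-.03,.01),(.07,.1)):
    k=(r[:,0]>a)&(r[:,0]<b)&(abs(r[:,2]+.008)<.02);print(np.median(r[k],0).round(4),np.percentile(r[k][:,2],[10,90]).round(4))
k=abs(r[:,2]+.008)<.02;print("nose x",np.percentile(r[k][:,0],99.7).round(4))
# drawer check
x,y,z=X[...,0],X[...,1],X[...,2]
q=ok&(abs(z-.07)<.005)&(x<.54)&(x>.48)
if q.sum()>50: rect(X[big(q)],"panel")
print(p,frac(*rackpose(5,60,28)),frac(*rackpose(22,12,28)))
E
```

```text
[ 0.0028  0.0007 -0.0113] [-0.0121 -0.0105]
[ 0.0844  0.0054 -0.0053] [-0.0106 -0.0044]
nose x 0.147
panel 1122 [0.509  0.1159] [0.0681 0.0124] 88.58
[0.49272445 0.0293453  0.21029102] [0.0929, -0.0017, 0.2049, 0.0, 0.0001, -0.0008] [0.1542, -0.0018, 0.3991, 0.0, 0.0001, -0.0008]
```

View pics/w6.png

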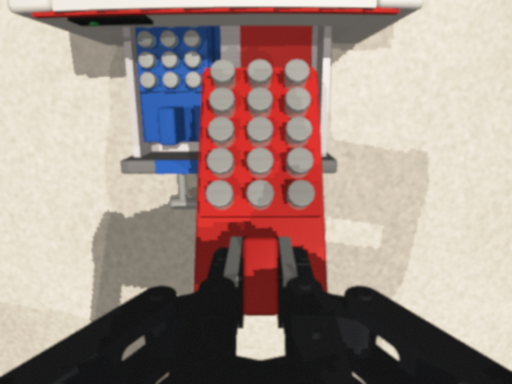

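w6 shows the red rack held straight over the right half (vials at columns 220-300), with the blue rack to its left. No slip in the grip.

>>> apply_moves:
  steps:
    - [[0.012, 0, 0.025, 0, 0, 0], [0.035, -0.001, 0.075, 0, 0, 0], [0.06, -0.001, 0.13, 0, 0, 0], [0.08, -0.002, 0.175, 0, 0, 0], [0.093, -0.002, 0.205, 0, 0, 0], [0.105, -0.002, 0.245, 0, 0, 0], [0.117, -0.002, 0.285, 0, 0, 0], [0.129, -0.002, 0.32, 0, 0, 0], [0.14, -0.002, 0.355, 0, 0, 0], [0.15, -0.002, 0.385, 0, 0, 0], [0.154, -0.002, 0.399, 0, 0, 0], [0.154, -0.002, 0.399, 0, 0, 0], [0.154, -0.002, 0.399, 0, 0, 0], [0.154, -0.002, 0.399, 0, 0, 0]]

```text
clock: 17.58
tool_pos: [0.5349, 0.0294, 0.1124]
tcp_rot: [0.0, 1.0, -0.014, 0.018]
wrist_force: [-0.1, 0.2, -2.3]
finger_gap: 0.0126
finger_force: 78.6
```

```bash
python3 - <<'E'
from h import *
print(cur()[0])
for w in[(34,3.5,28),(45,3,25),(55,3,22.5),(62,3,20)]: print(w,frac(*rackpose(*w)))
I,D=get_image("side"); cv2.imwrite("pics/side1.png",cv2.resize(I[170:290,200:350],(750,600)))
E
```

```text
[0.53489385 0.02938255 0.11243477]
(34, 3.5, 28) [0.0461, 0.0032, 0.0377, -0.0, -0.0006, -0.0002]
(45, 3, 25) [0.0731, 0.0032, 0.0567, -0.0, 0.0328, -0.0002]
(55, 3, 22.5) [0.0996, 0.0032, 0.0717, -0.0, 0.0605, -0.0002]
(62, 3, 20) [0.1148, 0.0032, 0.0869, -0.0, 0.0883, -0.0002]
```

View pics/side1.png

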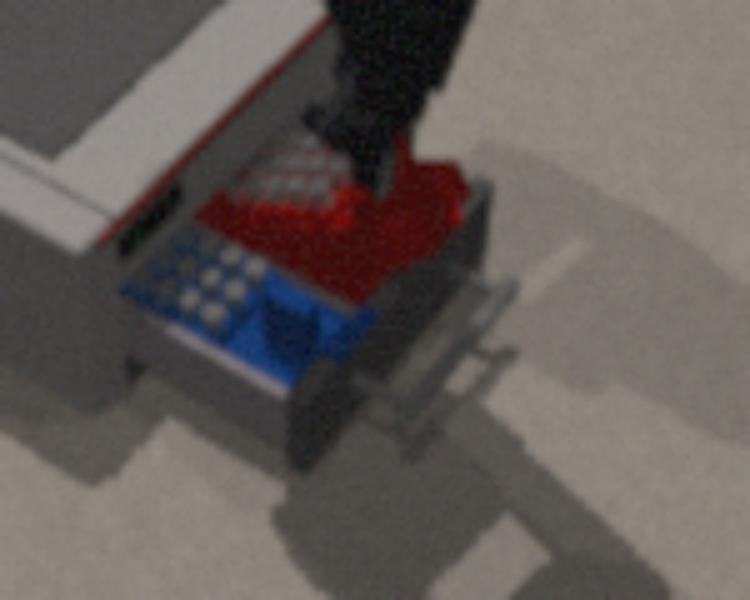

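The red rack is tilted with its nose down at about (215,215) at the roof line, and its tail is just clearing the panel at (460,180). I'll continue under the roof in small steps.

>>> apply_moves:
  steps:
    - [[0.012, 0.001, 0.01, 0, 0, 0], [0.024, 0.002, 0.02, 0, 0, 0], [0.036, 0.003, 0.03, 0, 0, 0], [0.046, 0.003, 0.038, 0, 0, 0], [0.055, 0.003, 0.044, 0, 0.011, 0], [0.064, 0.003, 0.05, 0, 0.022, 0], [0.073, 0.003, 0.057, 0, 0.033, 0], [0.082, 0.003, 0.062, 0, 0.042, 0], [0.091, 0.003, 0.067, 0, 0.051, 0], [0.1, 0.003, 0.072, 0, 0.06, 0], [0.105, 0.003, 0.077, 0, 0.069, 0], [0.11, 0.003, 0.082, 0, 0.078, 0], [0.115, 0.003, 0.087, 0, 0.088, 0], [0.115, 0.003, 0.087, 0, 0.088, 0], [0.115, 0.003, 0.087, 0, 0.088, 0]]

```text
clock: 18.88
tool_pos: [0.5639, 0.0279, 0.0912]
tcp_rot: [0.001, 0.996, -0.014, 0.086]
wrist_force: [-0.9, -0.5, -1.9]
finger_gap: 0.0131
finger_force: 78.6
```

```bash
python3 - <<'E'
from h import *
print(cur()[0],frac(*rackpose(62,3,20)))
for w in[(62,3,15),(62,3,10),(62,3,5),(62,2,0),(62,0,0)]: print(w,frac(*rackpose(*w)))
E
```

```text
[0.56394644 0.02789135 0.09120416] [0.0018, 0.0005, -0.0019, -0.0001, 0.0011, -0.0002]
(62, 3, 15) [-0.0258, 0.0005, 0.0244, -0.0001, 0.0566, -0.0002]
(62, 3, 10) [-0.051, 0.0005, 0.0531, -0.0001, 0.1122, -0.0002]
(62, 3, 5) [-0.0736, 0.0005, 0.0839, -0.0001, 0.1677, -0.0002]
(62, 2, 0) [-0.0942, 0.0005, 0.1204, -0.0001, 0.2233, -0.0002]
(62, 0, 0) [-0.0956, 0.0005, 0.1283, -0.0001, 0.2233, -0.0002]
```

No contact. Flatten.

>>> apply_moves:
  steps:
    - [[-0.008, 0, 0.007, 0, 0.018, 0], [-0.017, 0, 0.016, 0, 0.037, 0], [-0.026, 0, 0.024, 0, 0.057, 0], [-0.034, 0, 0.033, 0, 0.075, 0], [-0.043, 0, 0.043, 0, 0.094, 0], [-0.051, 0, 0.053, 0, 0.112, 0], [-0.059, 0, 0.063, 0, 0.131, 0], [-0.066, 0, 0.073, 0, 0.149, 0], [-0.074, 0, 0.084, 0, 0.168, 0], [-0.081, 0, 0.095, 0, 0.186, 0], [-0.088, 0, 0.107, 0, 0.205, 0], [-0.092, 0, 0.115, 0, 0.216, 0], [-0.094, 0, 0.12, 0, 0.223, 0], [-0.094, 0, 0.12, 0, 0.223, 0], [-0.094, 0, 0.12, 0, 0.223, 0]]

```text
clock: 20.13
tool_pos: [0.5462, 0.0284, 0.0577]
tcp_rot: [0.003, 0.966, -0.014, 0.259]
wrist_force: [0.1, -0.6, -1.0]
finger_gap: 0.0128
finger_force: 78.6
```

```bash
python3 - <<'E'
from h import *
print(cur()[0],frac(*rackpose(62,2,0)))
for w in[(62,0,0),(62,-1,0)]: print(w,frac(*rackpose(*w)))
E
```

```text
[0.54619933 0.02837812 0.05774789] [-0.0014, 0.0005, 0.0003, -0.0001, 0.0004, -0.0002]
(62, 0, 0) [-0.0054, 0.0005, 0.0073, -0.0001, 0.0004, -0.0002]
(62, -1, 0) [-0.0074, 0.0005, 0.0107, -0.0001, 0.0004, -0.0002]
```

>>> apply_moves:
  steps:
    - [[-0.002, 0, 0.003, 0, 0, 0], [-0.004, 0, 0.006, 0, 0, 0], [-0.005, 0, 0.008, 0, 0, 0], [-0.006, 0, 0.01, 0, 0, 0], [-0.006, 0, 0.01, 0, 0, 0], [-0.006, 0, 0.01, 0, 0, 0]]

```text
clock: 20.63
tool_pos: [0.5464, 0.0284, 0.0551]
tcp_rot: [0.004, 0.966, -0.014, 0.259]
wrist_force: [0.5, 0.9, -0.1]
finger_gap: 0.0133
finger_force: 79.2
```

>>> apply_moves:
  steps:
    - [[0, 0, 0, 0, 0, 0], [0, 0, 0, 0, 0, 0], [0, 0, 0, 0, 0, 0], [0, 0, 0, 0, 0, 0], [0, 0, 0, 0, 0, 0], [0, 0, 0, 0, 0, 0], [0, 0, -0.02, 0, 0, 0], [0.01, 0, -0.07, 0, 0, 0], [0.03, 0, -0.15, 0, 0, 0], [0.06, 0, -0.26, 0, 0, 0], [0.1, 0, -0.38, 0, 0, 0], [0.15, 0, -0.5, 0, 0, 0], [0.18, 0, -0.6, 0, -0.04, 0], [0.2, 0, -0.7, 0, -0.08, 0], [0.2, 0, -0.75, 0, -0.12, 0], [0.2, 0, -0.77, 0, -0.15, 0], [0.2, 0, -0.77, 0, -0.15, 0], [0.2, 0, -0.77, 0, -0.15, 0]]
  hand: -0.4

```text
clock: 22.13
tool_pos: [0.4931, 0.0298, 0.2463]
tcp_rot: [0.002, 0.989, -0.014, 0.144]
wrist_force: [0.9, 0.3, -0.1]
finger_gap: 0.0253
finger_force: 0.0
```

```bash
python3 - <<'E'
from h import *
P=camera_params("wrist"); I,D=get_image("wrist"); cv2.imwrite("pics/w7.png",I)
X=cloud("wrist",D,P);x,y,z=X[...,0],X[...,1],X[...,2];ok=D>0
p=ok&(abs(z-.07)<.005)&(x<.525);rect(X[big(p)],"panel")
for n,s in(("red",y<.06),("blue",y>.06)):
    f=big(ok&(abs(z-.082)<.006)&(x<.6)&(x>.515)&s);rect(X[f],n);print(np.median(X[f],0).round(4))
Ii=I.astype(int);r=big(ok&(Ii[...,2]>1.8*Ii[...,1])&(abs(z-.045)<.006)&(x<.61)&(y<.07));
A=np.c_[X[r][:,:2],np.ones(r.sum())];print("tray fit",np.linalg.lstsq(A,X[r][:,2],rcond=None)[0].round(4),np.median(X[r],0).round(4))
h=big(ok&(abs(z-.044)<.009)&(x<.49)&(x>.45));rect(X[h],"handle");print(np.percentile(X[h],[2,98],axis=0).round(4))
print(cur()[0],sense()["clock"])
E
```

```text
panel 2328 [0.5071 0.0575] [0.185 0.012] 88.43
red 444 [0.5367 0.0288] [0.0123 0.0295] 88.34
[0.5363 0.0288 0.0822]
blue 480 [0.5431 0.1028] [0.0147 0.0285] 88.4
[0.5432 0.1021 0.0822]
tray fit [ 0.0812 -0.0009  0.0008] [0.5567 0.0264 0.0448]
handle 740 [0.4755 0.0311] [0.0593 0.03  ] 88.35
[[0.4604 0.003  0.0418]
 [0.4877 0.0587 0.049 ]]
[0.4928002  0.02989733 0.24573821] 22.1833
```

View pics/w7.png

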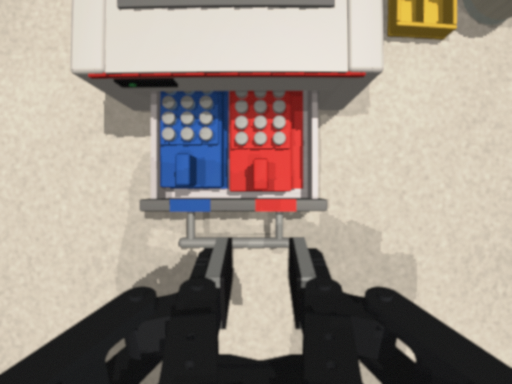

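w7 shows both racks flat side by side, blue against the left wall at (195,140) and red at (265,140). Both fins point to the front. Next is the bar push.

```bash
python3 - <<'E'
from h import *
R=pose(-1.6,15)
for p in([.405,.060,.15],[.405,.060,.03]): print(frac(p,R))
print(frac([.505,.060-.1*.028,.03],R,(np.array([.405,.06,.03]),R)))
E
```

```text
[-0.4486, -0.1103, 0.2666, -0.0001, -0.0166, -0.0003]
[-0.5849, -0.1102, 0.7269, -0.0001, -0.0166, -0.0003]
[0.3865, 0.0, 0.1036, 0.0, 0.0, 0.0]
```

>>> apply_moves:
  steps:
    - [[-0.04, -0.01, 0.02, 0, -0.002, 0], [-0.12, -0.03, 0.06, 0, -0.005, 0], [-0.22, -0.05, 0.11, 0, -0.008, 0], [-0.32, -0.08, 0.17, 0, -0.012, 0], [-0.4, -0.1, 0.22, 0, -0.015, 0], [-0.449, -0.11, 0.267, 0, -0.0166, 0], [-0.475, -0.11, 0.35, 0, -0.0166, 0], [-0.505, -0.11, 0.45, 0, -0.0166, 0], [-0.53, -0.11, 0.55, 0, -0.0166, 0], [-0.555, -0.11, 0.63, 0, -0.0166, 0], [-0.575, -0.11, 0.69, 0, -0.0166, 0], [-0.585, -0.11, 0.727, 0, -0.0166, 0], [-0.585, -0.11, 0.727, 0, -0.0166, 0], [-0.585, -0.11, 0.727, 0, -0.0166, 0], [-0.585, -0.11, 0.727, 0, -0.0166, 0]]
  hand: -1
  grip_force: 20

```text
clock: 23.43
tool_pos: [0.4054, 0.0598, 0.0311]
tcp_rot: [0.002, 0.991, -0.014, 0.131]
wrist_force: [0.9, -0.2, 0.3]
finger_gap: 0.0
finger_force: 0.0
```

>>> apply_moves:
  steps:
    - [[0.015, 0, 0.004, 0, 0, 0], [0.035, 0, 0.0094, 0, 0, 0], [0.055, 0, 0.0147, 0, 0, 0], [0.075, 0, 0.02, 0, 0, 0], [0.095, 0, 0.0255, 0, 0, 0], [0.115, 0, 0.0308, 0, 0, 0], [0.13, 0, 0.0348, 0, 0, 0], [0.142, 0, 0.038, 0, 0, 0], [0.154, 0, 0.0413, 0, 0, 0], [0.166, 0, 0.0445, 0, 0, 0], [0.178, 0, 0.0477, 0, 0, 0], [0.19, 0, 0.0509, 0, 0, 0], [0.202, 0, 0.0541, 0, 0, 0], [0.214, 0, 0.0573, 0, 0, 0], [0.226, 0, 0.0606, 0, 0, 0], [0.238, 0, 0.0638, 0, 0, 0]]

```text
clock: 24.77
tool_pos: [0.4668, 0.0582, 0.0304]
tcp_rot: [0.002, 0.991, -0.014, 0.13]
wrist_force: [-3.8, 0.3, -0.6]
finger_gap: 0.0005
finger_force: 1.6
```

>>> apply_moves:
  steps:
    - [[0.0128, 0, 0.0034, 0, 0, 0], [0.0256, 0, 0.0069, 0, 0, 0], [0.0384, 0, 0.0103, 0, 0, 0], [0.0512, 0, 0.0137, 0, 0, 0], [0.064, 0, 0.0172, 0, 0, 0], [0.0768, 0, 0.0206, 0, 0, 0], [0.0896, 0, 0.024, 0, 0, 0], [0.1024, 0, 0.0274, 0, 0, 0], [0.1152, 0, 0.0309, 0, 0, 0], [0.128, 0, 0.0343, 0, 0, 0], [0.1408, 0, 0.0377, 0, 0, 0], [0.1536, 0, 0.0412, 0, 0, 0], [0.1664, 0, 0.0446, 0, 0, 0], [0.1792, 0, 0.048, 0, 0, 0], [0.192, 0, 0.0514, 0, 0, 0], [0.2048, 0, 0.0549, 0, 0, 0], [0.215, 0, 0.0576, 0, 0, 0], [0.225, 0, 0.0603, 0, 0, 0], [0.232, 0, 0.0622, 0, 0, 0], [0.238, 0, 0.0638, 0, 0, 0]]

```text
clock: 26.43
tool_pos: [0.5287, 0.0563, 0.0307]
tcp_rot: [0.002, 0.991, -0.014, 0.131]
wrist_force: [-3.2, 1.3, -3.3]
finger_gap: 0.0001
finger_force: 1.9
```

```bash
python3 - <<'E'
from h import *
print(cur()[0],sense()["wrist_force"],sense()["clock"])
I,D=get_image("side");X=cloud("side",D);x,y,z=X[...,0],X[...,1],X[...,2];ok=D>0
I,D=get_image("wrist");P=camera_params("wrist");X=cloud("wrist",D,P);x,y,z=X[...,0],X[...,1],X[...,2];ok=D>0
p=ok&(abs(z-.07)<.005)&(x<.61);rect(X[big(p)],"panel")
E
```

```text
[0.52872758 0.05634909 0.0306843 ] [-3.2273821   1.32989271 -3.347932  ] 26.4333
panel 18203 [0.583  0.0563] [0.1838 0.0127] 88.41
```

>>> apply_moves:
  steps:
    - [[0.0058, 0, 0.0016, 0, 0, 0], [0.0116, 0, 0.0031, 0, 0, 0], [0.0174, 0, 0.0047, 0, 0, 0], [0.0232, 0, 0.0062, 0, 0, 0], [0.029, 0, 0.0078, 0, 0, 0], [0.0348, 0, 0.0093, 0, 0, 0], [0.0406, 0, 0.0109, 0, 0, 0], [0.0464, 0, 0.0124, 0, 0, 0], [0.0522, 0, 0.014, 0, 0, 0], [0.058, 0, 0.0155, 0, 0, 0], [0.0638, 0, 0.0171, 0, 0, 0], [0.0696, 0, 0.0187, 0, 0, 0], [0.0754, 0, 0.0202, 0, 0, 0], [0.079, 0, 0.0212, 0, 0, 0], [0.082, 0, 0.022, 0, 0, 0], [0.084, 0, 0.0225, 0, 0, 0], [0.084, 0, 0.0225, 0, 0, 0]]

```text
clock: 27.95
tool_pos: [0.5504, 0.0557, 0.0308]
tcp_rot: [0.002, 0.991, -0.014, 0.131]
wrist_force: [-1.1, -1.2, 0.5]
finger_gap: 0.0002
finger_force: 0.9
```

>>> apply_moves:
  steps:
    - [[0.002, 0, 0.0005, 0, 0, 0], [0.004, 0, 0.0011, 0, 0, 0], [0.006, 0, 0.0016, 0, 0, 0], [0.008, 0, 0.0021, 0, 0, 0], [0.008, 0, 0.0021, 0, 0, 0]]

```text
clock: 28.37
tool_pos: [0.5524, 0.0557, 0.0307]
tcp_rot: [0.002, 0.991, -0.014, 0.13]
wrist_force: [-2.2, -0.6, 0.8]
finger_gap: 0.0001
finger_force: 1.0
```

Not yet at the stop.

>>> apply_moves:
  steps:
    - [[0.002, 0, 0.0005, 0, 0, 0], [0.004, 0, 0.0011, 0, 0, 0], [0.006, 0, 0.0016, 0, 0, 0], [0.008, 0, 0.0021, 0, 0, 0], [0.008, 0, 0.0021, 0, 0, 0]]

```text
clock: 28.78
tool_pos: [0.5544, 0.0557, 0.0307]
tcp_rot: [0.002, 0.991, -0.014, 0.13]
wrist_force: [-2.8, -0.2, 0.6]
finger_gap: -0.0
finger_force: 1.0
```

```bash
python3 - <<'E'
from h import *
I,D=get_image("wrist");P=camera_params("wrist");X=cloud("wrist",D,P);x,y,z=X[...,0],X[...,1],X[...,2];ok=D>0
cv2.imwrite("pics/w8.png",I)
p=ok&(abs(z-.07)<.005)&(x<.625)&(x>.5);rect(X[big(p)],"panel")
e=ok&(abs(z-.14)<.004);print([np.percentile(x[e&(abs(y-c)<.01)],1).round(4) for c in(-.03,.055,.14)])
E
```

```text
panel 18258 [0.6085 0.0555] [0.1841 0.0128] 88.41Traceback (most recent call last):
  File "<stdin>", line 5, in <module>
    return _quantile_unchecked(
        a, q, axis, out, overwrite_input, method, keepdims, weights)
    return _ureduce(a,
                    func=_quantile_ureduce_func,
    ...<5 lines>...
                    overwrite_input=overwrite_input,
                    method=method)
    r = func(a, **kwargs)
    result = _quantile(arr,
                       quantiles=q,
    ...<2 lines>...
                       out=out,
                       weights=wgt)
    slices_having_nans = np.isnan(arr[-1, ...])
                                  ~~~^^^^^^^^^
IndexError: index -1 is out of bounds for axis 0 with size 0
```

>>> apply_moves:
  steps:
    - [[0.002, 0, 0.0005, 0, 0, 0], [0.004, 0, 0.0011, 0, 0, 0], [0.006, 0, 0.0016, 0, 0, 0], [0.008, 0, 0.0021, 0, 0, 0], [0.01, 0, 0.0027, 0, 0, 0], [0.01, 0, 0.0027, 0, 0, 0]]

```text
clock: 29.33
tool_pos: [0.5553, 0.0559, 0.0299]
tcp_rot: [0.002, 0.992, -0.014, 0.128]
wrist_force: [-10.8, -0.7, 3.0]
finger_gap: 0.0002
finger_force: 4.6
```

>>> apply_moves:
  steps:
    - [[0.002, 0, 0.0005, 0, 0, 0], [0.004, 0, 0.0011, 0, 0, 0], [0.006, 0, 0.0016, 0, 0, 0], [0.006, 0, 0.0016, 0, 0, 0]]

```text
clock: 29.67
tool_pos: [0.5555, 0.0561, 0.0293]
tcp_rot: [0.001, 0.992, -0.014, 0.127]
wrist_force: [-15.5, -0.6, 5.5]
finger_gap: -0.0004
finger_force: 7.1
```

Stop reached (15 N, no more travel). I'll back off and check.

>>> apply_moves:
  steps:
    - [[-0.02, 0, -0.005, 0, 0, 0], [-0.07, 0, -0.019, 0, 0, 0], [-0.15, 0, -0.04, 0, 0, 0], [-0.25, 0, -0.067, 0, 0, 0], [-0.33, 0, -0.12, 0, 0, 0], [-0.38, 0, -0.22, 0, 0, 0], [-0.4, 0, -0.36, 0, 0, 0], [-0.4, 0, -0.5, 0, 0, 0], [-0.4, 0, -0.62, 0, 0, 0], [-0.4, 0, -0.7, 0, 0, 0], [-0.4, 0, -0.74, 0, 0, 0], [-0.4, 0, -0.74, 0, 0, 0], [-0.4, 0, -0.74, 0, 0, 0], [-0.4, 0, -0.74, 0, 0, 0]]

```text
clock: 30.83
tool_pos: [0.4141, 0.0596, 0.1828]
tcp_rot: [0.002, 0.991, -0.014, 0.13]
wrist_force: [-0.5, -0.0, -0.1]
finger_gap: -0.0001
finger_force: 0.0
```

```bash
python3 - <<'E'
from h import *
I,D=get_image("wrist");P=camera_params("wrist");X=cloud("wrist",D,P);x,y,z=X[...,0],X[...,1],X[...,2];ok=D>0
p=ok&(abs(z-.07)<.005)&(x<.625)&(x>.5);rect(X[big(p)],"panel")
S,D=get_image("side"); cv2.imwrite("pics/f.png",np.hstack([cv2.resize(I,(400,300)),cv2.resize(S[130:310,130:370],(400,300))]))
print(cur()[0],sense()["clock"],sense()["wrist_force"])
E
```

```text
Traceback (most recent call last):
  File "h.py", line 33, in big
    n,l,st,_=cv2.connectedComponentsWithStats(m.astype(np.uint8)); return l==1+np.argmax(st[1:,4])
                                                                               ~~~~~~~~~^^^^^^^^^^
ValueError: attempt to get argmax of an empty sequence
```

```bash
python3 - <<'E'
from h import *
S,D=get_image("side");X=cloud("side",D);x,y,z=X[...,0],X[...,1],X[...,2];ok=D>0
h=ok&(abs(z-.043)<.008)&(x<.59)&(x>.5)&(abs(y-.055)<.06);print("handle x",h.sum(),np.percentile(x[h],[5,50]).round(4) if h.any() else 0)
cv2.imwrite("pics/f.png",cv2.resize(S[130:310,130:370],(800,600)))
E
```

```text
handle x 177 [0.5625 0.5674]
```

View pics/f.png

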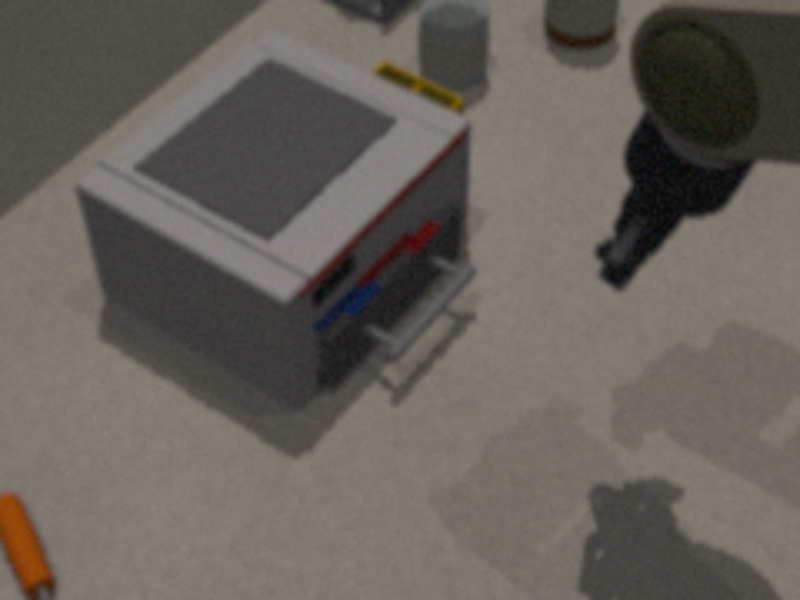

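The drawer is shut: the panel lies against the cooler front at (390,290), the handle is at (425,300), and the gripper is clear at (620,260).

```bash
python3 -c "
from workcell import *
print(close_job())"
```

```text
the job is handed in; nothing more can be done
None
```

The job is handed in at about 31 s: blue rack against the left wall, red rack flat beside it on the right with its fin to the front, and the drawer pushed gently to its stop (about 15 N).

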